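Hook the pot's drying tray out from under the plank

TASK

Pick up the hooked puller by its wooden handle, reach its hook in under the plank of the drying shelf and down into the pull loop of the tray that carries the round-bellied pot, and with the hook draw that tray out towards you until its whole loop stands clear of the plank. Keep the pot upright on its tray and leave the other tray, the one with the shallow bowl, where it is. Finally set the puller down upright on the bench, its hook in the loop or out of it, and let go.

Things in the scene. Friction and masses are not known exactly. Their poses are not given: they have to be found in the camera images.
- puller: Loose puller, 160 g. Wooden handle block 70 (x) x 28 (y) x 45 mm high; origin: centre of its underside, z up. From it a 9 mm steel rod runs along +x, axis 36 mm up, to x = 140 mm, then bends straight down into a 9 mm prong ending 1 mm above underside level. Balances 25 mm ahead of the origin. It stands on the bench; take the block from above across its y.
- pot_tray_eye (a point): Centre of the pull loop of the pot's tray, 22 mm above the bench, 60 mm inside the plank's front edge. Flat level loop of 8 mm bar, opening 44 mm wide, from 20 mm before this point (-x) to the tray's front edge 24 mm behind it. x points inwards, away from the robot. The tray slides straight along -x, 130 mm to a stop, against about 2 N, and stays. Loop all clear after 85 mm.
- bowl_tray (a joint): How far (m) the bowl's tray is out: 0 at start, grows towards the robot. Both trays: 150 wide, 170 mm long, loop mid-front, parallel at 190 mm centres under a dark plank on bricks (480 long, 90 deep, underside 115 mm and top 137 mm above the bench, small 34 mm high bowls on top). Their rear parts, with pot or bowl, show behind the plank. Front side open.
- pot: Round-bellied pot of pale unfired clay, 92 mm across, 64 mm high, about 220 g, loose on the rear of its tray (tray floor 24 mm above the bench), 85 to 100 mm behind the loop's centre. Origin: centre of its underside, z up. It passes under the plank.
Not all that is in view belongs to the job. What is shaped like the pot but green or red is not meant. Of the things shaped like the puller, the wooden one is meant.

How it is judged (in metres and radians):
On the way, in this order (a step that is already met when the one before it is completed fails the run):
1. the puller's prong is down inside the loop of the pot's tray, the tray not yet drawn out (x of pot_tray_eye in the frame of puller between 0.11 and 0.18 m and y of pot_tray_eye in the frame of puller between -0.03 and 0.03 m and z of pot_tray_eye in the frame of puller between 0 and 0.036 m and distance of pot_tray_eye from where it was at the start of the episode below 0.06 m), for 0.1 s.
2. the tray is drawn out so that its whole loop is clear of the plank, with the prong still in the loop (x of pot_tray_eye in the frame of puller between 0.11 and 0.18 m and y of pot_tray_eye in the frame of puller between -0.03 and 0.03 m and z of pot_tray_eye in the frame of puller between 0 and 0.036 m and distance of pot_tray_eye from where it was at the start of the episode above 0.08 m), for 0.1 s.
At the end, for the whole second after the job is handed in: Pot tray out by more than 80 mm (loop clear of the plank), bowl tray by less than 15 mm; puller released, at rest on the bench, underside below 12 mm, within 10 degrees of upright; pot at rest on its tray (its underside above 16 mm), within 11 degrees of upright (distance of pot_tray_eye from where it was at the start of the episode above 0.08 m and value of joint bowl_tray below 0.015 m and height (world z) of puller below 0.012 m and angle between puller's own z axis and vertical below 0.18 rad and linear speed of each of puller, pot below 0.03 m/s and angle between pot's own z axis and vertical below 0.2 rad and height (world z) of pot above 0.016 m); the robot touches nothing.
It fails at once if the pot is tipped by more than 23 degrees (angle between pot's own z axis and vertical above 0.4 rad).
It fails at once if the bowl's tray is drawn out by 15 mm or more (value of joint bowl_tray above 0.015 m).
It also fails if it takes over 48 s, if anything falls off the work surface, if the arm or the gripper's body presses on something with over 40 N, if the wrist force passes 120 N, or if a joint passes its speed limit or range.

ROBOT

A 6-joint arm with a two-finger parallel gripper is mounted at the origin on the work surface. World frame = base frame: x ahead of the robot, y to its left, z up, the work surface at z = 0. Lengths are in m, angles in degrees, forces in N, time in s.
With the tool pointing down it reaches from about 0.3 to 0.85 m from the base axis. Payload 4.2 kg.
Tool frame: the origin (TCP) lies on the centre line of the jaws, within the pads' length; the fingertips stand 11 mm ahead of it and the grasp point (between the pads) lies 8 mm behind it; x points along the fingers, y is the direction in which the jaws open and shut, and the axes are right-handed (so a half turn about x gives the same grasp; the last joint's range is limited). The gripper opens to 91 mm and grips with 3 to 60 N. Pads are 32 mm wide; open, the fingers measure 118 mm over their backs; the gripper's body (76 mm by 178 mm) begins 60 mm behind the grasp point.
Start: joints at [67.724, 18.312, 89.639, -0, 72.044, -1.146], TCP at [0.207, 0.536, 0.225] pointing down, gripper open.
Joint ranges: [-177.97, 177.97], [-48.28, 115.42], [12.27, 149.76], [-77.06, 257.06], [2.81, 150.46], [-146.56, 146.56]. Speed limits (degrees/s): [147.25, 147.25, 180, 180, 180, 180].

INTERFACE

Orientations are given as [roll, pitch, yaw] about the fixed x, y, z axes, in that order (R = Rz(yaw) Ry(pitch) Rx(roll)).
In Python, from plant import * gives the robot as it stands. The module is installed in compiled form; this text tells all that it offers.
- The arm moves only by the shell command python3 -m creep 'ROWS' [FORCE]. ROWS is JSON, a list that holds one entry, the list of rows, each a list of 5 numbers: the finger opening in mm, from 0 to 91.2, then the shift along the world's x, y, z in mm, then the turn about the world's z in rad. In form: [[[hand, x, y, z, spin], ...]]. A call has 1 to 12 rows; each row is the pose to reach, as a shift and turn from the pose commanded when the call began; what a row does not reach only later rows make up. A row lasts 1/8 s, in which the tool goes at most 62.5 mm and 10.7 degrees, less where a joint would pass 70% of its speed; a pose out of reach is approached as far as the arm can. A call with a gripper value outside its range is refused whole. The fingers move at their own pace and stop on an object; FORCE is the grip in N (left out, the last holds). Time passes only in rows, so rows that repeat a pose let the fingers close. It gives the time, the measured TCP pose, the force and the opening at its end, in the units of the state.
- observe(): the state, without advancing time (a new reading comes with each control period).
- grab_frame(name): name is "side" or "top"; returns a dict with "pixels" (480x640x3 uint8, red, green, blue), "range_z" (480x640 float32, m along the optical axis (not along the pixel's ray), 0 where there is no reading), "fx", "fy", "cx", "cy" (pixels), "k1" (the pictures are not rectified: a ray, as slopes to the right and down, at radius r is drawn at 1 + k1 r^2 times it, then the intrinsics apply), "R" (3x3) and "t" (3): a world point X has camera coordinates R X + t. Camera axes: x right, y down, z forward; pixel columns grow to the right and rows downward; lengths in m; the calibration is good to about 2 mm. A picture is of the moment at which its call begins.
- finish_job(): hands the job in, once; it reports no verdict.
The state is a dict: "time": time; "joint_positions": joint angles; "joint_vel": joint speeds; "joint_torque": joint torques, N m; "eef_pos": TCP position; "tcp_rot": TCP orientation; "contact_force": force on the tool from outside, world axes, zero at the start; "moment": the same for the moment, N m; "finger_gap": finger opening in m.
Only numpy, scipy, OpenCV 4.12 (cv2) and the standard library are available. Lean on these libraries where they do the work, as an engineer would, in place of code of your own. Each camera call takes 0.05 s, during which the arm holds its last target. There are 200 camera calls.

## Working session

There is one attempt and no reset: what is moved stays moved. The work goes in short steps, Python scripts to look and compute and a shell command to move; the robot and the scene stay as the last step left them, time stands still between calls to the robot, and variables do not carry over. Pictures are saved under pics/ and viewed, about 8 in all and at most 12, crops included, and the job is handed in when it is done.

```bash
mkdir -p pics
cat > h.py <<'E'
from plant import *
import numpy as np, cv2
def snap(n,f):
    d=grab_frame(n); cv2.imwrite('pics/'+f+'.png',d['pixels'][:,:,::-1]); np.savez('pics/'+f+'.npz',**d); return d
def cloud(d):
    h,w=d['range_z'].shape
    u,v=np.meshgrid(np.arange(w),np.arange(h))
    K=np.array([[d['fx'],0,d['cx']],[0,d['fy'],d['cy']],[0,0,1.]])
    k=np.array([float(d['k1']),0,0,0])
    s=cv2.undistortPoints(np.stack([u,v],-1).reshape(-1,1,2).astype(np.float64),K,k).reshape(h,w,2)
    z=d['range_z'].astype(float)
    C=np.dstack([s*z[...,None],z])
    P=(C-np.array(d['t']).ravel())@np.array(d['R'])
    P[z==0]=np.nan
    return P
E
python3 - <<'E'
from h import *
for n in('top','side'):
    d=snap(n,n+'0'); print(n,d['fx'],d['k1'],-np.array(d['R']).T@np.array(d['t']).ravel())
print(observe())
E
```

```text
top 610.2667729135447 -0.14767799389205347 [ 0.3168569  -0.09775326  1.71948303]
side 533.7774861737335 -0.11746370300264701 [ 0.79823925 -0.8578517   1.30703572]
{'time': 0.1, 'joint_positions': array([ 6.77259655e+01,  1.83454128e+01,  8.96986291e+01,  7.03145975e-04,
        7.20441561e+01, -1.14432630e+00]), 'joint_vel': array([ 0.10314236, -0.07673684, -0.15405289, -0.08114529,  0.06371093,
       -0.06852819]), 'joint_torque': array([ 9.53774033e-04, -4.13332057e+01, -2.32506770e+01,  7.29594030e-02,
        4.22491855e-02, -5.19070159e-05]), 'eef_pos': array([0.20709307, 0.53594766, 0.22423539]), 'tcp_rot': array([ -91.5786353 ,   89.91179944, -112.70856074]), 'contact_force': array([-0.32722187,  0.18026258, -1.05807675]), 'moment': array([0.03587789, 0.02346505, 0.01739263]), 'finger_gap': 0.09130241727538442}
```

View pics/top0.png

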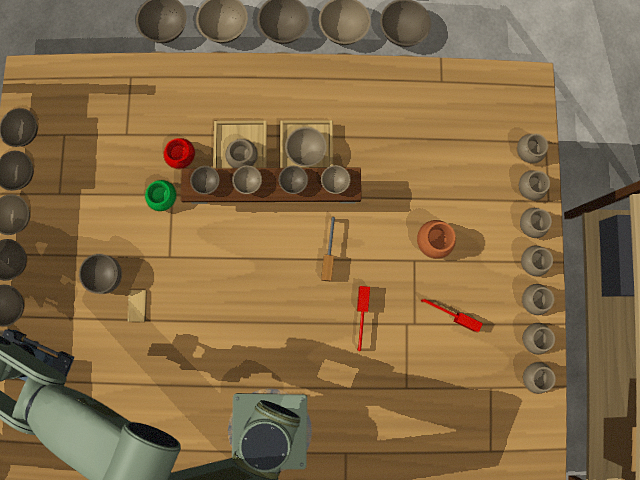

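View pics/side0.png

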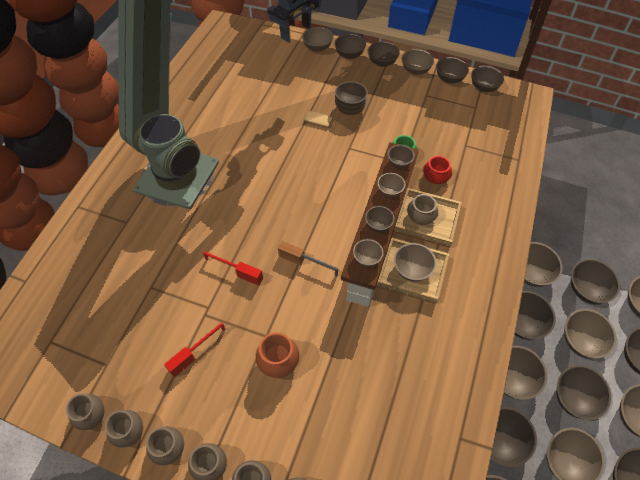

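The top view shows the wooden puller with its handle at about (328,268) and rod up to (332,218). The pot's tray is on the left at (240,148) and the bowl's tray on the right at (305,147). The plank spans columns 182–360 at rows 168–201. The side view agrees. Next I measure these.

Run:
```python
from h import *
d=dict(np.load('pics/top0.npz')); P=cloud(d)
X,Y,Z=P[...,0],P[...,1],P[...,2]
def box(r0,r1,c0,c1,zl,zh,name):
    m=np.zeros(Z.shape,bool); m[r0:r1,c0:c1]=True; m&=(Z>zl)&(Z<zh)
    q=P[m][:,:2].astype(np.float32); r=cv2.minAreaRect(q)
    print(name,len(q),'min',q.min(0).round(4),'max',q.max(0).round(4),'rect',np.round(r[0],4),np.round(r[1],4),round(r[2],2),'z',np.median(Z[m]).round(4)); return q
h=box(245,290,312,345,.036,.06,'handle')
r=box(208,254,320,345,.022,.05,'rod')
box(160,210,175,370,.12,.142,'plank')
box(115,170,205,272,.012,.06,'pottray'); box(115,170,273,340,.012,.06,'bowltray')
box(130,170,220,262,.07,.1,'pottop'); box(130,170,282,330,.045,.1,'bowltop')
q=np.vstack([r]); l=cv2.fitLine(q,cv2.DIST_HUBER,0,.01,.01).ravel(); print('rod dir',np.degrees(np.arctan2(l[1],l[0])),l)
print('bench z',np.nanmedian(Z[300:330,250:310]),np.nanmedian(Z[210:240,200:300]))
d=dict(np.load('pics/side0.npz')); P=cloud(d);X,Y,Z=P[...,0],P[...,1],P[...,2]
box(235,275,272,305,.036,.06,'S handle'); box(245,285,300,345,.022,.05,'S rod'); box(140,290,335,420,.125,.142,'S plank')
box(185,250,390,470,.012,.034,'S pottray');box(230,305,370,455,.012,.034,'S bowltray')
```

```text
handle 283 min [ 0.4173 -0.1698] max [ 0.5148 -0.1372] rect [ 0.4664 -0.155 ] [0.0279 0.098 ] 84.81 z 0.0441
rod 119 min [ 0.4923 -0.1717] max [ 0.5941 -0.1554] rect [ 0.5432 -0.1629] [0.0089 0.1026] 84.49 z 0.0387
plank 3683 min [ 0.6142 -0.2364] max [0.7121 0.2424] rect [0.6633 0.0029] [0.0913 0.4798] 1.01 z 0.1358
pottray 1947 min [0.7271 0.0238] max [0.8716 0.2023] rect [0.7991 0.113 ] [0.1441 0.1784] 0.49 z 0.026
bowltray 2161 min [ 0.7349 -0.1649] max [ 0.8747 -0.0044] rect [ 0.805  -0.0843] [0.1386 0.1607] 0.76 z 0.0328
pottop 333 min [0.7268 0.0515] max [0.7989 0.1292] rect [0.7634 0.0909] [0.077  0.0727] 86.42 z 0.0813
bowltop 502 min [ 0.7305 -0.1436] max [ 0.8388 -0.031 ] rect [ 0.7847 -0.0873] [0.1126 0.1083] 89.94 z 0.0584
rod dir -5.467641 [ 0.9954502  -0.09528357  0.5425029  -0.16275795]
bench z -0.0008081005506608869 -0.0007954121119670167
S handle 257 min [ 0.4195 -0.1736] max [ 0.4983 -0.1367] rect [ 0.4591 -0.1555] [0.0319 0.0795] 82.7 z 0.0439
S rod 164 min [ 0.4801 -0.1742] max [ 0.598  -0.1428] rect [ 0.5377 -0.166 ] [0.0259 0.1207] 79.27 z 0.0395
S plank 2649 min [ 0.6181 -0.2403] max [0.7162 0.2446] rect [0.6666 0.0026] [0.0914 0.4851] 0.97 z 0.1369
S pottray 1616 min [ 0.7047 -0.0516] max [0.8743 0.1786] rect [0.7896 0.0636] [0.169  0.2279] 0.96 z 0.0247
S bowltray 2155 min [ 0.7072 -0.2238] max [0.8772 0.0756] rect [ 0.7911 -0.074 ] [0.1708 0.2966] 0.98 z 0.0249
```

```bash
python3 -m creep '[[[91,10,-30,0,0.02],[91,30,-80,0,0.05],[91,50,-138,0,0.08],[91,72,-196,0,0.11],[91,94,-254,0,0.14],[91,116,-312,0,0.17],[91,138,-370,0,0.2],[91,160,-428,0,0.23],[91,182,-486,0,0.26],[91,204,-544,0,0.274],[91,226,-602,0,0.274],[91,242,-650,0,0.274]]]'
python3 -m creep '[[[91,10,-28,-20,0],[91,14,-41,-60,0],[91,14,-41,-100,0],[91,14,-41,-115,0],[91,14,-41,-115,0]]]'
python3 - <<'E'
from h import *
s=observe(); print(s['time'],s['eef_pos'],s['tcp_rot'],s['joint_positions'])
d=dict(np.load('pics/top0.npz')); P=cloud(d); X,Y,Z=P[...,0],P[...,1],P[...,2]
for lo,hi in((.80,.83),(.83,.85),(.85,.868)):
    m=(X>lo)&(X<hi)&(Z>.012)&(Z<.05)&(abs(Y)<.22)
    for n,k in(('pot',Y>.01),('bowl',Y<0)):
        y=Y[m&k]; print(lo,n,np.percentile(y,[0,2,98,100]).round(4))
d=snap('top','top1'); d2=snap('side','side1')
cv2.imwrite('pics/c1.png',cv2.resize(np.hstack([d['pixels'][180:330,240:420],d2['pixels'][180:330,230:410]])[:,:,::-1],None,fx=2.2,fy=2.2))
E
```

```text
time: 1.6
eef_pos: [0.4496, -0.116, 0.2247]
tcp_rot: [122.4, 90.0, 116.9]
contact_force: [1.2, 0.4, 0.4]
finger_gap: 0.0909
time: 2.22
eef_pos: [0.4622, -0.1543, 0.1086]
tcp_rot: [164.1, 89.8, 158.7]
contact_force: [-0.1, 0.3, -0.1]
finger_gap: 0.0909
2.225 [ 0.46218819 -0.15432107  0.10861738] [164.12060194  89.78343442 158.67832692] [-1.98199032e+01  1.69266667e+01  1.10453409e+02  7.12209832e-03
  5.28364155e+01 -1.04381941e+02]
0.8 pot [0.0239 0.0248 0.1721 0.2023]
0.8 bowl [-0.1643 -0.1638 -0.0159 -0.0154]
0.83 pot [0.024  0.0257 0.1718 0.1754]
0.83 bowl [-0.1639 -0.1637 -0.0153 -0.0145]
0.85 pot [0.0252 0.0286 0.1727 0.1765]
0.85 bowl [-0.164  -0.1598 -0.0156 -0.0144]
```

View pics/c1.png

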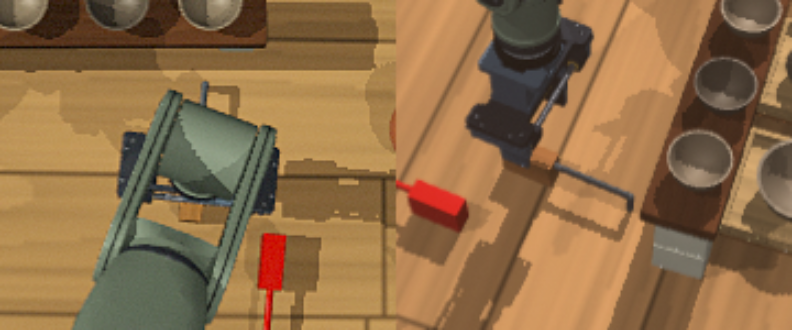

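The pads straddle the handle, which shows at crop (190,210) on the left and (545,160) on the right. The red puller is clear of the fingers. I lower, grip at 25 N and lift.

```bash
python3 -m creep '[[[91,1,0,-40,0],[91,1,0,-75,0],[91,1,0,-90,0],[91,1,0,-90,0],[50,1,0,-90,0],[26,1,0,-90,0],[26,1,0,-90,0],[20,1,0,-90,0],[20,1,0,-90,0],[20,1,0,-90,0]]]' 25
python3 -m creep '[[[20,0,0,0,0],[20,0,0,15,0],[20,-20,0,40,0],[20,-40,0,50,0],[20,-40,0,50,0]]]' 30
python3 - <<'E'
from h import *
d=snap('top','top2'); d2=snap('side','side2')
for d in(d,d2):
    P=cloud(d); X,Y,Z=[P[...,i] for i in range(3)]
    g=d['pixels'].astype(int); grey=(abs(g[...,0]-g[...,2])<45)
    m=(X>.47)&(X<.61)&(Y>-.22)&(Y<-.1)&(Z>.06)&(Z<.10)
    q=P[m]; print(len(q),q[:,0].max(),np.median(q[:,2]))
    q=q[q[:,0]>.485]; l=cv2.fitLine(q[:,:2].astype(np.float32),cv2.DIST_HUBER,0,.01,.01).ravel(); print(np.degrees(np.arctan(l[1]/l[0])),l[2:]); 
    f=np.polyfit(q[:,0],q[:,2],1); print('pitch slope',f)
print(observe()['eef_pos'],observe()['joint_positions'])
cv2.imwrite('pics/c2.png',cv2.resize(d2['pixels'][180:330,230:410][:,:,::-1],None,fx=3,fy=3))
E
```

```text
time: 3.58
eef_pos: [0.4643, -0.1547, 0.02]
tcp_rot: [94.4, 90.0, 89.0]
contact_force: [-0.8, -0.0, 0.1]
finger_gap: 0.0336
time: 4.2
eef_pos: [0.4234, -0.1545, 0.0703]
tcp_rot: [57.3, 90.0, 51.9]
contact_force: [0.5, -0.2, -1.3]
finger_gap: 0.0279
64 0.5532856346093893 0.08847700264099304
-5.074873 [ 0.52806705 -0.16397473]
pitch slope [0.02953582 0.07255561]
125 0.5594766951714945 0.08890208400748105
-5.6197205 [ 0.53007823 -0.16619232]
pitch slope [-0.12681434  0.15365696]
[ 0.42481944 -0.15475956  0.06980876] [-2.14829828e+01  1.70493727e+01  1.17731582e+02  1.78112945e-02
  4.51781930e+01 -1.06049738e+02]
```

View pics/c2.png

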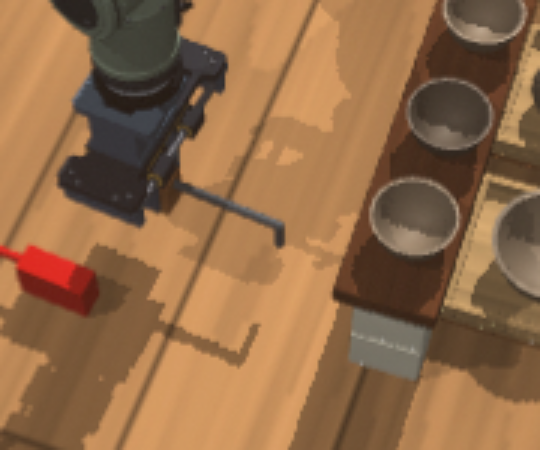

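The puller is held level, with the prong tip at crop (280,240). The tip lies where I expected, 128 mm ahead of the TCP to the prong axis. I swing over in front of the pot tray's loop and look.

```bash
python3 -m creep '[[[20,0,20,0,0.02],[20,0,60,0,0.04],[20,0,105,-3,0.06],[20,0,150,-6,0.08],[20,0,195,-10,0.1],[20,10,235,-10,0.11],[20,25,249,-10,0.11],[20,30,249,-10,0.11],[20,30,249,-10,0.11]]]'
python3 - <<'E'
from h import *
d=snap('top','top3'); d2=snap('side','side3')
for d in(d,d2):
    P=cloud(d); X,Y,Z=[P[...,i] for i in range(3)]
    m=(X>.515)&(X<.612)&(Y>.04)&(Y<.16)&(Z>.055)&(Z<.085)
    q=P[m]; print(len(q),q[:,0].max(),np.median(q[:,2]))
    l=cv2.fitLine(q[:,:2].astype(np.float32),cv2.DIST_HUBER,0,.01,.01).ravel(); print(np.degrees(np.arctan(l[1]/l[0])),l[2:])
    k=q[:,0]>q[:,0].max()-.012; print('tip',q[k].mean(0))
print(observe()['eef_pos'],observe()['joint_positions'])
cv2.imwrite('pics/c3.png',cv2.resize(np.hstack([d['pixels'][110:290,180:360] if 0 else dict(np.load('pics/top3.npz'))['pixels'][120:280,180:340],d2['pixels'][120:280,290:450]])[:,:,::-1],None,fx=2.5,fy=2.5))
E
```

```text
time: 5.42
eef_pos: [0.4546, 0.0934, 0.0596]
tcp_rot: [-154.5, 89.9, -153.7]
contact_force: [0.2, -0.0, -1.1]
finger_gap: 0.0278
34 0.5848611452071532 0.07901964870959671
-3.5319896 [0.5660934  0.09532026]
tip [0.57970545 0.09463668 0.0778498 ]
87 0.5893868954349308 0.07742934035670516
-0.006104921 [0.5558102  0.09351112]
tip [0.58409633 0.09313515 0.07109019]
[0.45379582 0.0931581  0.05971825] [ 1.01830748e+01  1.87803586e+01  1.16954984e+02 -9.52406892e-03
  4.43380961e+01 -8.05849451e+01]
```

View pics/c3.png

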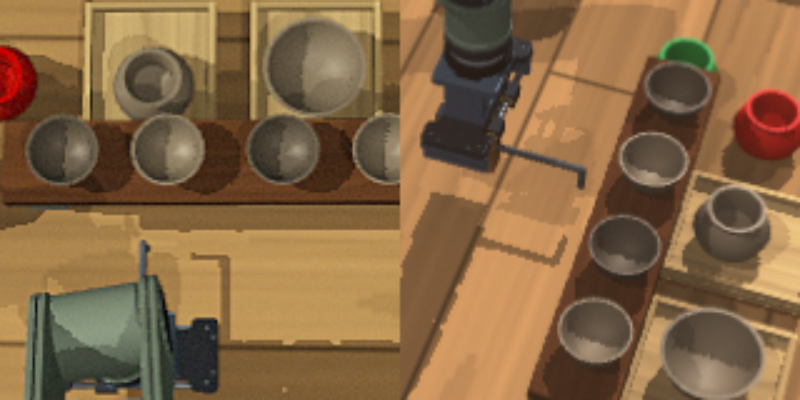

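The prong is in front of the shelf at y≈0.094, with its axis at x≈0.583. The loop centre is estimated at (0.679, 0.097). I go in 97 mm under the plank, then down.

```bash
python3 -m creep '[[[20,15,1,0,0],[20,35,1,0,0],[20,55,2,0,0],[20,75,3,0,0],[20,90,3,0,0],[20,97,3,0,0],[20,97,3,0,0]]]'
python3 -m creep '[[[20,0,0,-6,0],[20,0,0,-12,0],[20,0,0,-17,0],[20,0,0,-22,0],[20,0,0,-22,0]]]'
python3 - <<'E'
from h import *
s=observe(); print(s['eef_pos'],s['contact_force'],s['finger_gap'])
d2=snap('side','side4')
E
```

```text
time: 6.4
eef_pos: [0.5514, 0.0972, 0.0598]
tcp_rot: [172.1, 90.0, 173.0]
contact_force: [0.2, -0.2, -0.7]
finger_gap: 0.0279
time: 7.02
eef_pos: [0.5509, 0.0973, 0.0375]
tcp_rot: [-178.7, 89.9, -177.9]
contact_force: [-0.3, -0.2, -1.2]
finger_gap: 0.0276
[0.55092846 0.09733458 0.03747189] [-0.32778603 -0.23226397 -1.24629062] 0.027612592256022514
```

No contact force, with the prong already below the loop's top surface. I lower the rest of the way and start drawing gently.

```bash
python3 -m creep '[[[20,0,0,-7,0],[20,0,0,-14,0],[20,0,0,-15,0],[20,0,0,-15,0],[20,0,0,-15,0]]]' 40
python3 -m creep '[[[20,-3,0,0,0],[20,-7,0,0,0],[20,-12,0,0,0],[20,-17,0,0,0],[20,-22,0,0,0],[20,-27,-1,0,0],[20,-32,-1,0,0],[20,-37,-1,0,0],[20,-40,-1,0,0]]]'
python3 - <<'E'
from h import *
def rear(d):
    P=cloud(d); X,Y,Z=[P[...,i] for i in range(3)]
    m=(abs(Y-.1)<.06)&(X>.72)&(Z>.015)&(Z<.045); b=(abs(Y+.09)<.06)&(X>.72)&(Z>.015)&(Z<.045)
    return np.percentile(X[m],99),np.percentile(X[b],99)
for f in('top0','side0'): print(f,rear(dict(np.load('pics/%s.npz'%f))))
for n in('top','side'): print(n,rear(snap(n,n+'5')))
E
```

```text
time: 7.7
eef_pos: [0.5515, 0.0974, 0.0232]
tcp_rot: [19.4, 90.0, 20.2]
contact_force: [-0.1, -0.3, -1.0]
finger_gap: 0.0276
time: 8.82
eef_pos: [0.511, 0.0963, 0.0231]
tcp_rot: [14.6, 90.0, 15.5]
contact_force: [0.6, 0.1, -0.7]
finger_gap: 0.028
top0 (np.float64(0.8697055029986654), np.float64(0.8725018918088733))
side0 (np.float64(0.8723715654132378), np.float64(0.8754493496156246))
top (np.float64(0.8492607890448169), np.float64(0.8726785685737003))
side (np.float64(0.8493386342175148), np.float64(0.8753382383298677))
```

The pot tray has moved about 22 mm and the bowl tray has not moved. I continue drawing slowly.

```bash
python3 -m creep '[[[20,-3,0,0,0],[20,-7,0,0,0],[20,-12,0,0,0],[20,-18,0,0,0],[20,-24,0,0,0],[20,-30,0,0,0],[20,-36,-1,0,0],[20,-42,-1,0,0],[20,-48,-1,0,0],[20,-54,-1,0,0],[20,-60,-1,0,0],[20,-65,-1,0,0]]]'
python3 -m creep '[[[20,-5,0,0,0],[20,-10,0,0,0],[20,-14,0,0,0],[20,-17,0,0,0],[20,-18,0,0,0],[20,-18,0,0,0],[20,-18,0,0,0]]]'
cat >> h.py <<'E'
def rear(d):
    P=cloud(d); X,Y,Z=[P[...,i] for i in range(3)]
    m=(abs(Y-.1)<.06)&(X>.72)&(Z>.015)&(Z<.045); b=(abs(Y+.09)<.06)&(X>.72)&(Z>.015)&(Z<.045)
    return np.percentile(X[m],99),np.percentile(X[b],99)
E
python3 - <<'E'
from h import *
for n in('top','side'): d=snap(n,n+'6');print(n,rear(d))
a=np.load('pics/top6.npz')['pixels'][120:300,180:340]; b=d['pixels'][120:300,280:480]
cv2.imwrite('pics/c6.png',cv2.resize(np.hstack([a,b])[:,:,::-1],None,fx=2.2,fy=2.2))
E
```

```text
time: 10.42
eef_pos: [0.4459, 0.0953, 0.023]
tcp_rot: [-18.0, 90.0, -17.1]
contact_force: [2.1, -0.5, -0.4]
finger_gap: 0.0278
time: 11.3
eef_pos: [0.428, 0.0954, 0.0229]
tcp_rot: [177.3, 90.0, 178.2]
contact_force: [0.9, -0.2, -1.0]
finger_gap: 0.028
top (np.float64(0.7666641774091641), np.float64(0.8729085187022935))
side (np.float64(0.7692438652752166), np.float64(0.8753474326713286))
```

View pics/c6.png

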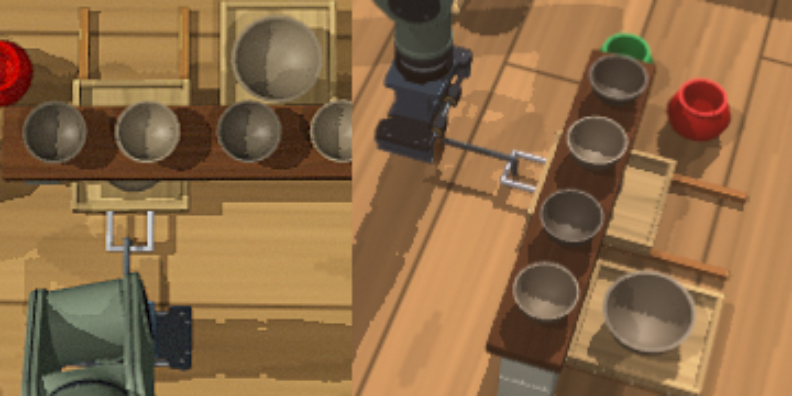

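The tray is out about 103 mm, with the whole loop clear of the plank at left crop (130,230) and the prong still in it. I set the puller down, open slowly and rise.

```bash
python3 -m creep '[[[20,3,0,0,0],[20,3,0,-2,0],[20,3,0,-3,0],[20,3,0,-3,0],[28,3,0,-3,0],[32,3,0,-3,0],[40,3,0,-3,0],[60,3,0,-3,0],[60,3,0,-3,0],[60,3,0,-3,0]]]' 
python3 -m creep '[[[60,0,0,3,0],[60,0,0,12,0],[60,0,0,30,0],[60,0,0,60,0],[60,0,0,100,0],[60,-20,0,140,0],[60,-60,60,180,0],[60,-60,120,180,0],[60,-60,170,180,0],[60,-60,200,180,0],[60,-60,200,180,0]]]'
python3 - <<'E'
from h import *
for n in('top','side'):
    d=snap(n,n+'7');print(n,rear(d))
    P=cloud(d); X,Y,Z=[P[...,i] for i in range(3)]
    m=(X>.37)&(X<.46)&(abs(Y-.095)<.03)&(Z>.036)&(Z<.06); q=P[m]; print(len(q),q.min(0),q.max(0),np.median(q[:,2]))
    A=np.c_[q[:,:2]-q[:,:2].mean(0),np.ones(len(q))]; print('top slopes',np.linalg.lstsq(A,q[:,2],rcond=None)[0])
a=np.load('pics/top7.npz')['pixels'][120:300,180:340]; b=d['pixels'][120:300,280:480]
cv2.imwrite('pics/c7.png',cv2.resize(np.hstack([a,b])[:,:,::-1],None,fx=2.2,fy=2.2)); print(observe()['eef_pos'],observe()['contact_force'])
E
```

```text
time: 12.65
eef_pos: [0.4313, 0.0954, 0.02]
tcp_rot: [58.5, 90.0, 59.4]
contact_force: [-1.1, 0.5, 0.3]
finger_gap: 0.0599
time: 14.02
eef_pos: [0.3711, 0.297, 0.2004]
tcp_rot: [42.6, 90.0, 43.7]
contact_force: [0.0, -0.2, 0.4]
finger_gap: 0.0593
top (np.float64(0.7666463320201635), np.float64(0.8727392773150736))
255 [0.38327069 0.07893929 0.03602115] [0.45774727 0.10871831 0.05293174] 0.04402455127891451
top slopes [-0.00881333 -0.00457424  0.04402782]
side (np.float64(0.7807015710482708), np.float64(0.875476185958413))
212 [0.38503644 0.07721825 0.03628146] [0.45851196 0.11212323 0.05367645] 0.04426815816558318
top slopes [-0.00251297  0.05417441  0.04393693]
[0.37092055 0.29470028 0.20009982] [-0.31135116 -0.07340508  0.56537225]
```

View pics/c7.png

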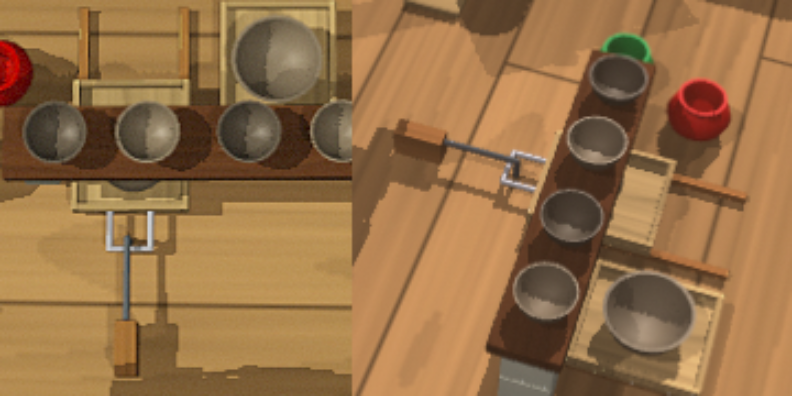

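The puller stands upright on the bench with its hook in the loop (left crop, handle at (125,345)). The tray is out, the bowl tray is where it was, and the gripper is clear.

```bash
python3 -c "
from plant import *
print(finish_job())"
```

```text
the job is handed in; nothing more can be done
None
```

I gripped the wooden puller by its handle, reached the hook under the plank into the pot tray's loop, and drew that tray out about 103 mm. Then I set the puller down upright with its hook still in the loop, let go, moved the arm clear and handed the job in at about 14 s of the 48 s allowed.

**Last checks**
- **Pot tray:** its whole loop is clear of the plank in the pictures. The top camera put its rear edge at x = 0.767 m before and after release.
- **Bowl tray:** its rear edge moved less than 1 mm in both views.
- **Puller:** the handle top measured 44 mm up, against 45 mm nominal, and level to about 0.5° in the top view. The side view gave a 3° sideways slope, probably because its mask caught part of the handle's side.
- **Robot:** the outside force was below 1 N, with the arm clear of everything.

**Disagreement:** the side camera's rear edge for the pot tray read 0.769 m before release and 0.781 m after. The top camera showed no change, so I took it as the slide rails entering the mask, but did not check further. Even at that reading the tray is out by more than 90 mm.

**Not measured:** the pot stands mostly under the plank now. Only part of its rim is visible and looks upright; I did not measure its tilt.

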